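Hold the spring catch down and draw the bolt of the board fixture

TASK

Unlock the cover of the grey board fixture: with one fingertip press the yellow spring catch all the way down and hold it there, while the other fingertip pushes the red lug of the bolt across to the far end of its slide, so that the bolt is drawn out of the cover's keeper. Keep the catch fully down until the bolt is right across, then lift the hand away so that the catch springs back up behind the lug. Grasp nothing, and leave the other things on the bench where they are.

Things in the scene. Friction and masses are not known exactly. Their poses are not given: they have to be found in the camera images.
- fixture: Board fixture, fixed. Origin on the bench top; x away from the robot (yaw up to 20 deg), y to the robot's left. Grey base plate 10 mm thick, x -98 to 100, y -100 to 100 mm. Far side (x over 30): closed cover, 45 mm high, clear window. Near side: yellow catch, red lug. Bolt bar along y at x = 17; its guides are 30, the keeper 42 mm high; nearer than x = 7 only catch and lug rise over 30 mm.
- catch (a joint): Spring catch, straight down: 0 = up, 0.012 m = fully down on its stop. Takes 2 N to start, 8 N at the stop; springs back by itself. With the catch up its tooth blocks the lug; the tooth clears the lug from 7.5 mm down, but while the bolt crosses keep the catch fully down (9 mm or more).
- catch_pad (a point): Centre of the flat top of the yellow ribbed catch plate, the face to press: 28 mm along fixture x, 110 mm along y (a finger may slide along it). At fixture x = -75, y = -19 mm; 50 mm above the bench when up, 38 mm when fully down. Moves with the catch.
- catch_tooth (a point): Centre of the top of the catch's yellow tooth, 14 mm along fixture x, 16 mm along y; at fixture x = -17, y = 0; 42 mm above the bench when up, 30 mm when down. Moves with the catch. Do not press here: it lies in the lug's path, before the lug when locked, behind it when drawn.
- bolt (a joint): Sliding bolt, along fixture +y (robot's left): 0 = locked, bar through the keeper; 0.036 m = fully drawn, against its stop. Starts at 0 to 0.0025. Stays where it is put; needs about 2 N plus the drag of the finger on the catch. Blocked after 4 mm with the catch up; the catch can rise again once it is past 0.032.
- bolt_lug (a point): Centre of the top of the bolt's red upright lug, 62 mm above the bench; 28 mm along fixture x, 12 mm along y, underside 34.5 mm above the bench. Push its flat -y side (robot's right) towards +y. At fixture x = -11, y = -18 mm locked, +18 mm drawn. Centre lines of lug and catch plate are 64 mm apart along x, with a clear 36 mm gap. Moves with the bolt.
- ipa_bottle: Bystander, leave alone: pale solvent bottle with a blue cap, 59x58x152 mm; origin at the centre of its underside.
- solder_reel: Bystander, leave alone: reel of solder wire standing on its flange, 62x62x45 mm; origin at the centre of its underside.
- flux_bottle: Bystander, leave alone: white bottle with a red cap, 45x44x83 mm; origin at the centre of its underside.
- paste_jar: Bystander, leave alone: white jar with a green lid, 58x58x50 mm; origin at the centre of its underside.
- multimeter: Bystander, leave alone: yellow hand multimeter lying flat, 140x68x40 mm; origin at the centre of its underside.
- driver_2: Bystander, leave alone: small yellow screwdriver, 143x17x17 mm; origin at the centre of its underside.
- pcb_2: Bystander, leave alone: loose blue circuit board, 55x80x19 mm; origin at the centre of its underside.
- marker: Bystander, leave alone: black marker pen with a blue cap, 130x15x18 mm; origin at the centre of its underside.

How it is judged:
By the outcome, as a careful person would: the job done as asked, in the order asked, and still so for the second after the job is handed in, with the robot touching nothing.
It also fails if it takes over 42 s, if anything falls off the work surface, if the arm or the gripper's body presses on something with over 40 N, if the wrist force passes 120 N, or if a joint passes its speed limit or range.

ROBOT

A 7-joint arm with a two-finger parallel gripper is mounted at the origin on a cart in front of the work surface, level with it; the furniture and walls round the work are solid. World frame = base frame: x ahead of the robot, y to its left, z up, the work surface at z = 0. Lengths are in m, angles in rad, forces in N, time in s.
With the tool pointing down it reaches from about 0.425 to 1.025 m from the base axis. Payload 3.6 kg.
Tool frame: the origin (TCP) lies between the finger pads; the fingertips stand r.tips_ahead ahead of it and the grasp point (between the pads) lies 3 mm ahead of it (r.tips_ahead is the distance from the TCP to the fingertips, in m); z points along the fingers, y is the line along which they close (so a half turn about z gives the same grasp; the last joint's range is limited). The gripper opens to 85 mm and grips with 20 to 120 N. Pads are 22 mm wide; open, the fingers measure 114 mm over their backs; the gripper's body (76 mm by 85 mm) begins 54 mm behind the grasp point. The pads swing forward as they close: fully open they stand 13 mm farther back than shut.
Start: joints at [-1.44, 0.591, 0.048, 1.609, -0.033, 0.943, -0.034], TCP at [0.162, 0.707, 0.253] pointing down, gripper open.
Joint ranges: [-2.69, 2.69], [-0.47, 2.24], [-1.27, 1.36], [0.19, 2.51], [-1.53, 4.68], [0.08, 2.07], [-3.09, 3.09]. Speed limits (rad/s): [2.57, 2.57, 3.14, 3.14, 3.14, 3.14, 3.14].

INTERFACE

Orientations are given as a rotation vector (axis times angle).
In Python, from station import r gives the robot as it stands. The module is installed in compiled form; this text tells all that it offers.
- The arm moves only by the shell command python3 -m crank 'ROWS' [FORCE]. ROWS is JSON, a list of rows, each a list of 3 entries, a list of its own where there are three numbers: the finger opening in mm, from 0 to 85.4, then the shift along the tool's x, y, z in mm, then the turn about the tool's z in degrees. In form: [[fingers, [tx, ty, tz], turn], ...]. A call has 1 to 12 rows; each row shifts and turns the commanded pose from where the row before left it, along the tool's axes as they then stand; what a row does not reach is not made up. A row lasts 1/8 s, in which the tool goes at most 62.5 mm and 10.7 degrees, less where a joint would pass 70% of its speed; a pose out of reach is approached as far as the arm can. A call with a gripper value outside its range is refused whole. The fingers move at their own pace and stop on an object; FORCE is the grip in N (left out, the last holds). Time passes only in rows, so rows that do not move let the fingers close. It gives the time, the measured TCP pose, the force, the opening and the grip force at its end, in the units of the state.
- r.state(): the state, without advancing time (a new reading comes with each control period).
- r.camera(name): name is "side" or "top"; returns the picture (384x512x3 uint8, red, green, blue); there is no depth.
- r.camera_params(name): a dict with "vertical_fov" (degrees; the focal length in pixels is half the picture's height over the tangent of half this angle, whatever the lens; pixels are square), "cx", "cy" (the principal point, pixels), "world_from_camera" (4x4, takes a point from camera to world coordinates). Camera axes: x right, y down, z forward; pixel columns grow to the right and rows downward; lengths in m; the calibration is good to about 2 mm. A picture is of the moment at which its call begins. camera_params takes no time and is no camera call.
- r.sign_off(): hands the job in; it is judged then, once.
Trained networks look in the newest picture that a camera, given by its name, has taken for a name from the list of things; names that differ only in an ending like _2 or _b are one class to them, and where a whole thing is asked for, a point or a joint stands for the part that bears it (a point fixed in the world has none). Each returns a list of dicts, best first, with "conf" (0 to 1); they miss things now and then, are a little off and sometimes report something else, mostly with a low value. They report only what shows in the picture. A call takes as long as a camera call.
- r.look_for(camera, thing): "rect" ([left, top, right, bottom] in pixels, round what is visible of it).
- r.outline_of(camera, thing): "region" (384x512 bool, what is visible of it) and "rect" ([left, top, right, bottom] in pixels, round what is visible of it).
- r.tip_of(camera, thing): "xy" ([column, row] in pixels: a listed point, or the origin of a listed thing).
The state is a dict: "time": time; "joint_pos": joint angles; "dq": joint speeds; "joint_efforts": joint torques, N m; "eef_pos": TCP position; "tcp_rot": TCP orientation; "force": force on the tool from outside, world axes, zero at the start; "ft_torque": the same for the moment, N m; "gripper_width": finger opening in m; "grasp_force": force on a finger pad.
Only numpy, scipy, OpenCV 4.12 (cv2) and the standard library are available. Lean on these libraries where they do the work, as an engineer would, in place of code of your own. Each camera call takes 0.05 s, during which the arm holds its last target. There are 200 camera calls.

## Working session

There is one attempt and no reset: what is moved stays moved. The work goes in short steps, Python scripts to look and compute and a shell command to move; the robot and the scene stay as the last step left them, time stands still between calls to the robot, and variables do not carry over. Pictures are saved under pics/ and viewed, at most 10 in all, crops included, and the job is handed in when it is done.

```bash
mkdir -p pics
cat > h.py <<'E'
import numpy as np, cv2
from station import r
from scipy.spatial.transform import Rotation as R
def ray(cam,xy):
    p=r.camera_params(cam); T=np.array(p["world_from_camera"]); f=192/np.tan(np.radians(p["vertical_fov"])/2)
    d=T[:3,:3]@np.array([(xy[0]-p["cx"])/f,(xy[1]-p["cy"])/f,1]); return T[:3,3],d
def atz(cam,xy,z):
    o,d=ray(cam,xy); return o+d*(z-o[2])/d[2]
def proj(cam,P):
    p=r.camera_params(cam); T=np.linalg.inv(np.array(p["world_from_camera"])); f=192/np.tan(np.radians(p["vertical_fov"])/2)
    q=T[:3,:3]@np.array(P)+T[:3,3]; return np.array([p["cx"]+f*q[0]/q[2],p["cy"]+f*q[1]/q[2]])
E
python3 - <<'E'
from h import *
np.set_printoptions(precision=4,suppress=True)
s=r.state(); print(s["time"],s["eef_pos"],s["tcp_rot"],R.from_rotvec(s["tcp_rot"]).as_matrix(),r.tips_ahead,s["gripper_width"],s["force"])
ims=[]
for c in("top","side"):
    im=r.camera(c); cv2.imwrite(f"pics/{c}0.png",cv2.cvtColor(im,cv2.COLOR_RGB2BGR))
    print(c,np.array(r.camera_params(c)["world_from_camera"])[:3])
    for t,z in(("catch_pad",.05),("catch_tooth",.042),("bolt_lug",.062),("fixture",0)):
        for d in r.tip_of(c,t)[:2]: print(t,d["conf"],d["xy"],atz(c,d["xy"],z))
E
```

```text
0.0 [0.1614 0.706  0.2522] [-0.3521 -3.1217  0.0035] [[-0.9749  0.2228 -0.0004]
 [ 0.2228  0.9749 -0.0022]
 [-0.0001 -0.0022 -1.    ]] 0.022 0.08533965254315343 [ 0.3937  0.5813 -0.1956]
top [[ 0.0118 -0.989   0.1475  0.4229]
 [-0.9997 -0.0146 -0.0181 -0.0932]
 [ 0.0201 -0.1472 -0.9889  1.119 ]]
catch_pad 0.55 [249.7, 268.6] [ 0.3779 -0.1156  0.05  ]
catch_tooth 0.97 [254.1, 219.4] [ 0.5069 -0.126   0.042 ]
catch_tooth 0.33 [233.8, 134.6] [ 0.74   -0.0677  0.042 ]
bolt_lug 0.5 [260.9, 213.2] [ 0.5219 -0.1431  0.062 ]
fixture 0.67 [251.1, 213.7] [ 0.526  -0.1188  0.    ]
side [[-0.9912 -0.0863  0.0999  0.4379]
 [-0.1307  0.5355 -0.8344  0.792 ]
 [ 0.0185 -0.8401 -0.5421  0.6473]]
catch_pad 0.81 [290.5, 197.6] [ 0.4604 -0.1616  0.05  ]
catch_tooth 0.81 [270.4, 201.9] [ 0.5151 -0.1427  0.042 ]
bolt_lug 0.47 [270.5, 195.5] [ 0.5157 -0.1444  0.062 ]
fixture 0.77 [267.9, 219.3] [ 0.5179 -0.1169  0.    ]
fixture 0.72 [187.5, 207.3] [ 0.7563 -0.1402  0.    ]
```

View pics/top0.png

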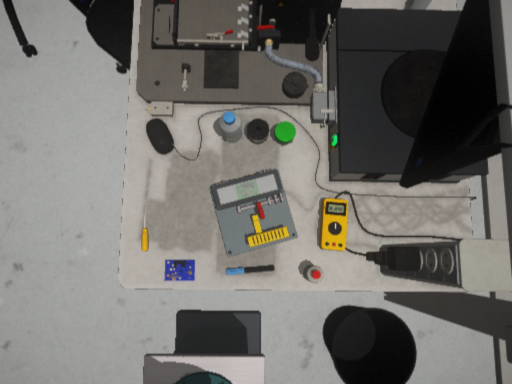

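View pics/side0.png

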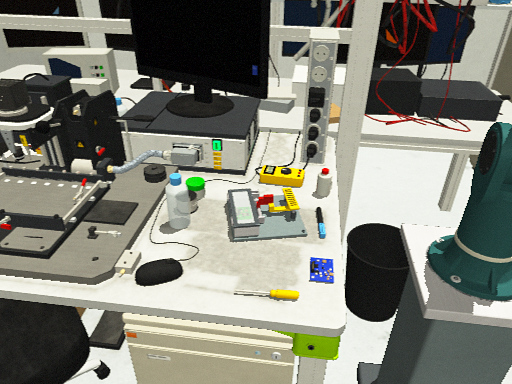

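The top picture shows the fixture with base corners near (210,184), (279,170), (298,238) and (226,256). The yellow plate is at (268,237), the red lug at (261,211) and the tooth stem at (256,224). The side picture shows it at about (265,213). The network's top catch_pad (250,269) is wrong, so I'll fit the pose from colours and outlines instead.

```bash
cat > fit.py <<'E'
from h import *
from scipy.optimize import least_squares
np.set_printoptions(precision=4,suppress=True)
im=cv2.imread("pics/top0.png"); hsv=cv2.cvtColor(im,cv2.COLOR_BGR2HSV)
reg=np.zeros(im.shape[:2],bool); reg[165:262,205:302]=1
y=reg&(hsv[...,0]>18)&(hsv[...,0]<36)&(hsv[...,1]>150)&(hsv[...,2]>120)
y2=cv2.morphologyEx(y.astype(np.uint8),cv2.MORPH_OPEN,np.ones((3,3)))
red=reg&((hsv[...,0]<8)|(hsv[...,0]>172))&(hsv[...,1]>150)
print("yellow",y.sum(),"red",red.sum(),np.argwhere(red).mean(0)[::-1])
box=cv2.minAreaRect(np.argwhere(y&(np.arange(384)[:,None]>226))[:,::-1].astype(np.float32)); print(box)
r.camera("top"); o=r.outline_of("top","fixture")
for d in o[:2]: print(d["conf"],d["rect"],d["region"].sum())
m=o[0]["region"].astype(np.uint8)
c=max(cv2.findContours(m,0,2)[0],key=cv2.contourArea); print(cv2.minAreaRect(c))
rc=np.argwhere(red).mean(0)[::-1]
def pt(p,P):
    c,s=np.cos(p[2]),np.sin(p[2]); return [p[0]+c*P[0]-s*P[1],p[1]+s*P[0]+c*P[1],P[2]]
base=[pt_ for pt_ in [(-.098,-.1,.01),(-.098,.1,.01)]]
def res(p):
    a=proj("top",pt(p,(-.075,-.019,.05)))-box[0]
    b=proj("top",pt(p,(-.011,-.018,.062)))-rc
    u=proj("top",pt(p,(-.075,.036,.05)))-proj("top",pt(p,(-.075,-.074,.05))); 
    e=[np.cross(u,v)/np.linalg.norm(u) for v in [cv2.boxPoints(box)[1]-cv2.boxPoints(box)[2]]]
    return np.r_[a,b,[0]]
s=least_squares(res,[.52,-.12,.24]); p=s.x; print(p,np.degrees(p[2]),s.fun)
np.save("pose0.npy",p)
k=8; x0,y0=205,165
def draw(cam,imf,out,p,x0,y0,w,h,k):
    im=cv2.resize(cv2.imread(imf)[y0:y0+h,x0:x0+w],None,fx=k,fy=k,interpolation=cv2.INTER_CUBIC)
    def poly(Ps,col): 
        q=np.array([(proj(cam,pt(p,P))-[x0,y0]+.5)*k for P in Ps]); cv2.polylines(im,[q.astype(int)],True,col,1)
    rect=lambda x,y,a,b,z:[(x-a,y-b,z),(x+a,y-b,z),(x+a,y+b,z),(x-a,y+b,z)]
    poly(rect(.001,0,.099,.1,.01),(0,255,0)); poly(rect(-.075,-.019,.014,.055,.05),(255,0,255)); poly(rect(-.011,-.018,.014,.006,.062),(255,255,0)); poly(rect(-.017,0,.007,.008,.042),(255,0,0)); poly(rect(.065,0,.035,.1,.045),(255,255,255))
    cv2.imwrite(out,im)
if __name__=="__main__":
    import sys
    draw("top","pics/top0.png","pics/ov_top.png",p,205,165,98,75+22,6)
    draw("side","pics/side0.png","pics/ov_side.png",p,220,180,98,70,8)
E
python3 fit.py
```

```text
yellow 520 red 62 [260.1129 210.3387]
((266.7550048828125, 232.81805419921875), (17.503910064697266, 41.056575775146484), 74.47589111328125)
0.97 [207.7, 166.7, 295.1, 256.2] 5247
0.38 [248.1, 217.3, 285.9, 248.0] 552
((252.32362365722656, 212.04660034179688), (74.42826843261719, 72.6222915649414), 75.20323944091797)
[ 0.5362 -0.1201  0.2932] 16.801025431701 [ 0.1637  0.5322 -0.1625 -0.5356  0.    ]fit.py:23: DeprecationWarning: Arrays of 2-dimensional vectors are deprecated. Use arrays of 3-dimensional vectors instead. (deprecated in NumPy 2.0)
  e=[np.cross(u,v)/np.linalg.norm(u) for v in [cv2.boxPoints(box)[1]-cv2.boxPoints(box)[2]]]
```

View pics/ov_top.png

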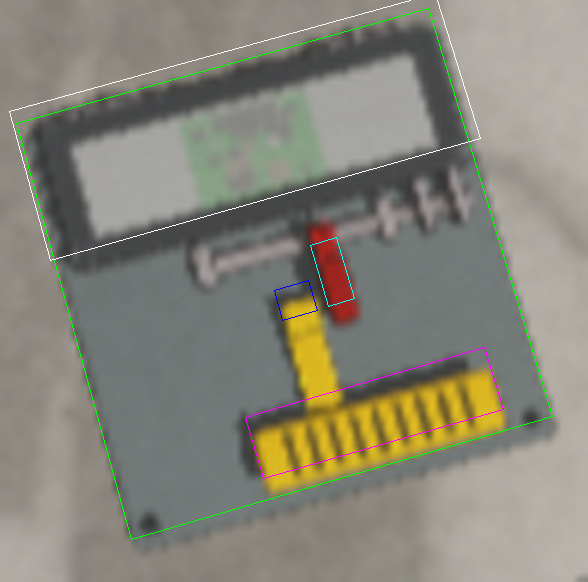

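View pics/ov_side.png

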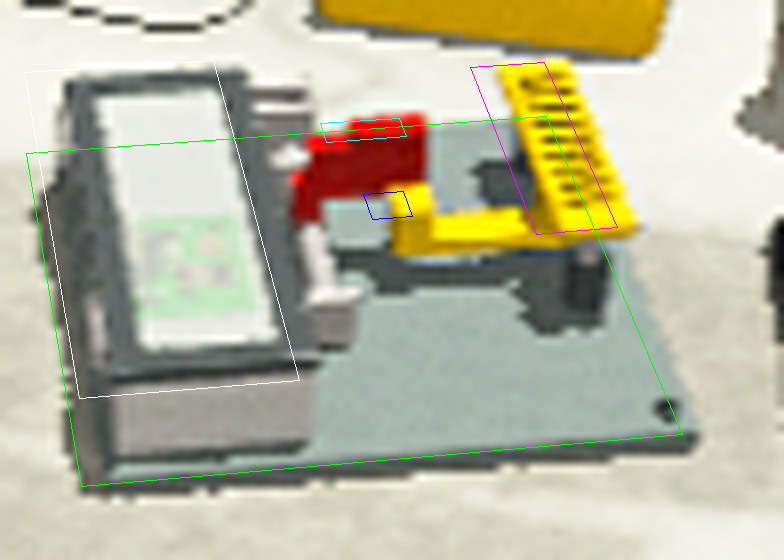

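```bash
cat > fit2.py <<'E'
from fit import *
T=lambda u,v:np.array([u/6-.5+205,v/6-.5+165]); S=lambda u,v:np.array([u/8-.5+220,v/8-.5+180])
C=[("top",(-.061,.036,.05),T(250,430)),("top",(-.061,-.074,.05),T(490,367)),("top",(-.089,-.074,.05),T(506,428)),("top",(-.089,.036,.05),T(267,494)),
("top",(-.098,.1,.01),T(133,542)),("top",(-.098,-.1,.01),T(553,425)),
("side",(-.061,-.074,.05),S(498,68)),("side",(-.089,-.074,.05),S(570,62)),("side",(-.089,.036,.05),S(637,230)),("side",(-.098,.1,.01),S(693,433)),("side",(.1,.1,.01),S(80,487))]
f=lambda p:np.concatenate([proj(c,pt(p,P))-q for c,P,q in C])
for sel in("top","side",""):
    CC=[c for c in C if sel in c[0]]
    s=least_squares(lambda p:np.concatenate([proj(c,pt(p,P))-q for c,P,q in CC]),[.53,-.12,.27]); p=s.x
    print(sel,p,np.degrees(p[2]),s.fun.reshape(-1,2).tolist() if not sel else abs(s.fun).max())
np.save("pose.npy",p)
print("pad",pt(p,(-.075,-.019,.05)),"lug",pt(p,(-.011,-.018,.062)))
ov=[]
draw("top","pics/top0.png","pics/a.png",p,205,165,98,97,5); draw("side","pics/side0.png","pics/b.png",p,250,183,53,60,5)
a,b=cv2.imread("pics/a.png"),cv2.imread("pics/b.png"); b=cv2.copyMakeBorder(b,0,a.shape[0]-b.shape[0],0,0,0)
cv2.imwrite("pics/ov2.png",np.hstack([a,b]))
E
python3 -W ignore fit2.py
```

```text
yellow 520 red 62 [260.1129 210.3387]
((266.7550048828125, 232.81805419921875), (17.503910064697266, 41.056575775146484), 74.47589111328125)
0.6 [207.9, 167.0, 295.2, 257.5] 5278
0.39 [246.3, 120.2, 267.1, 143.2] 482
((252.5384521484375, 211.8076934814453), (74.11140441894531, 73.0589370727539), 74.74488067626953)
[ 0.5362 -0.1201  0.2932] 16.801025431701 [ 0.1637  0.5322 -0.1625 -0.5356  0.    ]
top [ 0.5311 -0.1229  0.2744] 15.720324127308489 1.2447452854174514
side [ 0.5305 -0.1221  0.2582] 14.791063102636937 1.1071414058353355
 [ 0.531  -0.1231  0.2675] 15.32857855005977 [[-0.2931453576321985, -0.33781390459355976], [-0.15305299242157844, -0.3580079905002833], [-0.008017244991322059, -0.2536386039849674], [-0.44408169359113003, -0.634997294905645], [-0.3524948613013805, 0.7961578183358995], [0.4563146971614742, 1.588131901943541], [-0.9094905250619831, -0.14565840138990893], [-0.5322740630605836, 0.0889143842829867], [-0.6588552495707063, -0.19213456622367175], [-0.07330573766944326, 0.3201530367453813], [1.3558145062419555, -1.1549947787138137]]
pad [np.float64(0.46372965617524653), np.float64(-0.1612277133928981), 0.05] lug [np.float64(0.5251885456494368), np.float64(-0.14334462348652974), 0.062]
```

View pics/ov2.png

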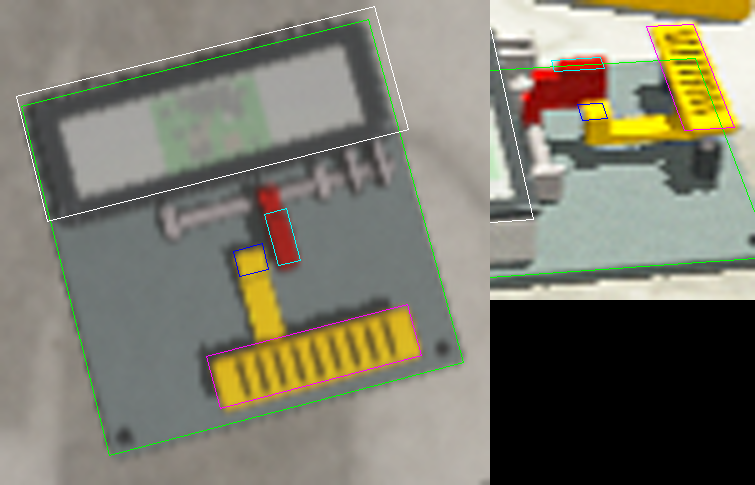

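The overlay now matches the plate, tooth, lug and base to about 2 mm, with a yaw of about 15°. Next I'll turn the tool so that its y axis lies along fixture x and set the fingers to 50 mm, which puts their centres about 64 mm apart.

```bash
python3 -m crank '[[50,[0,0,0],10.3],[50,[0,0,0],10.3],[50,[0,0,0],10.3],[50,[0,0,0],10.3],[50,[0,0,0],10.3],[50,[0,0,0],10.3],[50,[0,0,0],0]]'
cat > go.py <<'E'
import sys; from h import *
np.set_printoptions(precision=4,suppress=True)
p=np.load("pose.npy"); p[0]-=.001
c,s=np.cos(p[2]),np.sin(p[2]); F=np.array([[c,-s],[s,c]])
st=r.state(); M=R.from_rotvec(st["tcp_rot"]).as_matrix(); e=np.array(st["eef_pos"])
print("t",st["time"],"eef",e,"tips",r.tips_ahead,"w",st["gripper_width"],"F",st["force"])
print("fixture-frame tcp mm",F.T@(e[:2]-p[:2])*1000,"tip z",(e[2]-r.tips_ahead)*1000,"tool y angle",np.degrees(np.arctan2(M[1,1],M[0,1])),"want",np.degrees(p[2]),"tilt",M[:,2])
for w in sys.argv[1:]:
    g=np.array(eval(w)); print(w,"shift tool mm",M.T@(np.r_[p[:2]+F@g[:2]/1000,g[2]/1000+r.tips_ahead]-e)*1000)
E
python3 go.py "[-43,-46,200]"
```

```text
time: 1.58
eef_pos: [0.1612, 0.7068, 0.2532]
tcp_rot: [1.902, 2.5, 0.0]
force: [0.6, 0.2, 0.5]
gripper_width: 0.0503
grasp_force: 0.0
t 1.575 eef [0.1612 0.7068 0.2532] tips 0.022 w 0.05032408892347318 F [0.6231 0.1826 0.4827]
fixture-frame tcp mm [-136.2952  897.8886] tip z 231.2134847048212 tool y angle 15.463841796658322 want 15.32857855005977 tilt [ 0.0004 -0.0003 -1.    ]
[-43,-46,200] shift tool mm [-944.095    91.0558   31.5825]
```

```bash
python3 -m crank '[[50,[-52,30,0],0],[50,[-52,30,0],0],[50,[-52,30,0],0],[50,[-52,30,0],0],[50,[-52,30,0],0],[50,[-52,30,0],0],[50,[-52,0,0],0],[50,[-52,0,0],0],[50,[-52,0,0],0],[50,[-52,0,0],0],[50,[-52,0,0],0],[50,[-52,0,0],0]]'
python3 -m crank '[[50,[-52,-15,0],0],[50,[-52,-15,0],0],[50,[-52,-15,0],0],[50,[-52,-15,0],0],[50,[-52,-15,0],0],[50,[-52,-15,10],0],[50,[-8,1,21],0],[50,[0,0,0],0],[50,[0,0,0],0]]' >/dev/null; python3 go.py "[-43,-46,200]" "[-43,-46,80]"
```

```text
time: 3.08
eef_pos: [0.5006, 0.1509, 0.2537]
tcp_rot: [1.9, 2.501, 0.002]
force: [0.5, 1.0, -0.3]
gripper_width: 0.0505
grasp_force: 0.0
t 4.2 eef [ 0.4991 -0.1788  0.2227] tips 0.022 w 0.05019325120094664 F [-0.0292  0.0476  0.3653]
fixture-frame tcp mm [-44.5492 -45.5245] tip z 200.682016672282 tool y angle 15.477608629072718 want 15.32857855005977 tilt [ 0.0003  0.0006 -1.    ]
[-43,-46,200] shift tool mm [-0.4799  1.5477  0.6824]
[-43,-46,80] shift tool mm [ -0.537    1.4971 120.6824]
```

Now down to nominal tip height 80 mm, well clear of the 62 mm lug, and look.

```bash
python3 -m crank '[[50,[0,1.5,40],0],[50,[0,0,40],0],[50,[0,0,40],0],[50,[0,0,0],0],[50,[0,0,0],0]]' >/dev/null; python3 go.py "[-43,-46,80]"
python3 - <<'E'
from h import *
a=r.camera("top")[165:262,205:302];b=r.camera("side")[165:245,235:335]
a=cv2.resize(a,None,fx=4,fy=4,interpolation=2);b=cv2.resize(b,None,fx=4,fy=4,interpolation=2)
b=cv2.copyMakeBorder(b,0,a.shape[0]-b.shape[0],0,0,0)
cv2.imwrite("pics/look1.png",np.hstack([a,b])[...,::-1])
E
```

```text
t 4.825 eef [ 0.5014 -0.179   0.1037] tips 0.022 w 0.04986884510518779 F [ 1.1467 -0.0488 -0.5352]
fixture-frame tcp mm [-42.3986 -46.3327] tip z 81.70831599567232 tool y angle 15.406963907122705 want 15.32857855005977 tilt [ 0.0022 -0.0004 -1.    ]
[-43,-46,80] shift tool mm [ 0.3352 -0.6044  1.7068]
```

View pics/look1.png

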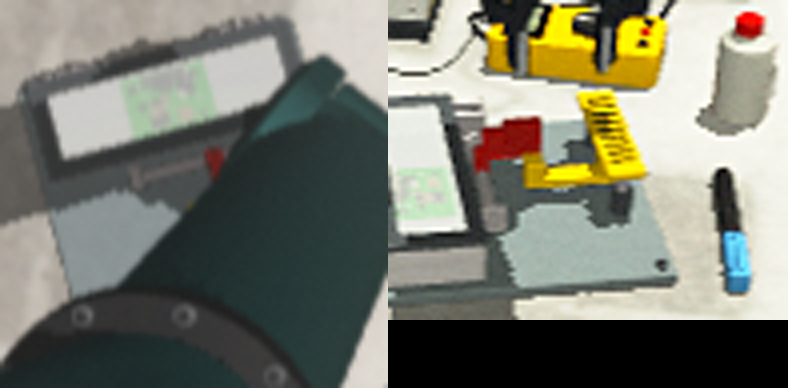

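The side crop shows both fingertips in front of the multimeter, at full-picture pixels of about (268,183) for the far one and (289,182) for the near one. The top view is hidden by the arm. I'll check those pixels against the expected finger positions.

Run:
```python
from h import *
p=np.load("pose.npy"); p[0]-=.001
c,s=np.cos(p[2]),np.sin(p[2])
for x in(-10,-74):
  for z in (82,90): print(x,z,proj("side",[p[0]+(c*x+s*46)/1e3,p[1]+(s*x-c*46)/1e3,z/1e3]))
a=r.camera("side")[160:215,250:320]
cv2.imwrite("pics/look2.png",cv2.resize(a,None,fx=10,fy=10,interpolation=2)[...,::-1])
```

```text
-10 82 [265.73537208 184.17805842]
-10 90 [265.81805699 181.70951483]
-74 82 [288.08570703 182.98135157]
-74 90 [288.25417658 180.52566956]
```

View pics/look2.png

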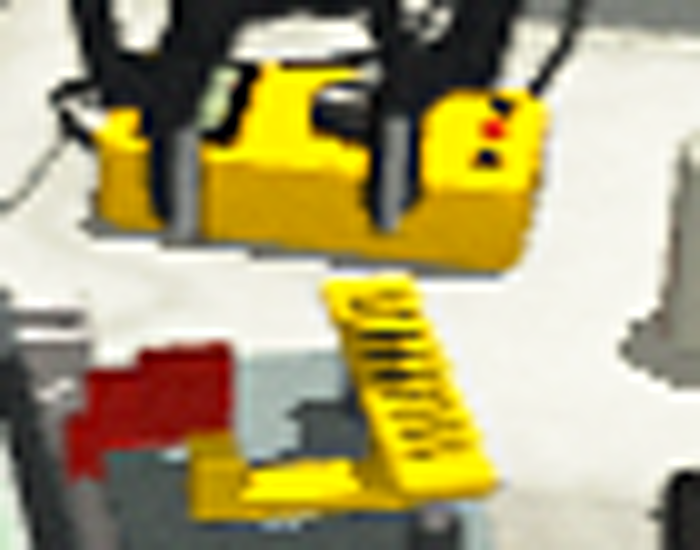

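Both tips match the expectation to about 1–2 px, and their centres look about 61 mm apart. I'll open to 53 mm and shift 1 mm towards the far side, then descend to contact.

```bash
python3 -m crank '[[53,[0,1,10],0],[53,[0,0,10],0],[53,[0,0,8],0],[53,[0,0,0],0],[53,[0,0,0],0]]'; python3 go.py
python3 -m crank '[[53,[0,0,2],0],[53,[0,0,2],0],[53,[0,0,2],0],[53,[0,0,0],0]]' ; python3 go.py
```

```text
time: 5.6
eef_pos: [0.5011, -0.1791, 0.0741]
tcp_rot: [-1.906, -2.497, 0.0]
force: [-0.6, -0.6, -0.5]
gripper_width: 0.0533
grasp_force: 0.0
t 5.6 eef [ 0.5011 -0.1791  0.0741] tips 0.022 w 0.053276181414875855 F [-0.5686 -0.6189 -0.4668]
fixture-frame tcp mm [-42.6905 -46.3893] tip z 52.137302218819386 tool y angle 15.30504405109932 want 15.32857855005977 tilt [-0.0003  0.     -1.    ]
time: 6.1
eef_pos: [0.5013, -0.179, 0.0683]
tcp_rot: [1.905, 2.498, 0.0]
force: [0.1, -0.4, 0.8]
gripper_width: 0.0531
grasp_force: 1.0
t 6.1 eef [ 0.5013 -0.179   0.0683] tips 0.022 w 0.053067137130552645 F [ 0.1391 -0.3908  0.8074]
fixture-frame tcp mm [-42.4866 -46.3213] tip z 46.34972484922544 tool y angle 15.321321745611653 want 15.32857855005977 tilt [ 0.0001  0.0001 -1.    ]
```

```bash
for i in 1 2 3; do :; done; python3 -m crank '[[53,[0,0,2],0],[53,[0,0,2],0],[53,[0,0,0],0]]'; python3 -m crank '[[53,[0,0,2],0],[53,[0,0,2],0],[53,[0,0,0],0]]'
```

```text
time: 6.48
eef_pos: [0.5013, -0.179, 0.0643]
tcp_rot: [1.905, 2.498, 0.0]
force: [-0.2, -0.0, 2.8]
gripper_width: 0.0531
grasp_force: 2.0
time: 6.85
eef_pos: [0.5013, -0.179, 0.0603]
tcp_rot: [1.905, 2.498, 0.0]
force: [-0.6, 0.4, 6.2]
gripper_width: 0.0529
grasp_force: 3.0
```

```bash
python3 -m crank '[[53,[0,0,1],0],[53,[0,0,1],0],[53,[0,0,0],0]]'; python3 -m crank '[[53,[0,0,1],0],[53,[0,0,1],0],[53,[0,0,0],0]]'
```

```text
time: 7.22
eef_pos: [0.5013, -0.179, 0.0585]
tcp_rot: [1.906, 2.498, 0.0]
force: [-0.8, 1.2, 6.7]
gripper_width: 0.0531
grasp_force: 3.4
time: 7.6
eef_pos: [0.5013, -0.179, 0.0566]
tcp_rot: [1.906, 2.498, 0.0]
force: [-1.3, 0.6, 7.9]
gripper_width: 0.0531
grasp_force: 3.9
```

```bash
python3 -m crank '[[53,[0,0,1],0],[53,[0,0,0],0]]'; python3 -m crank '[[53,[0,0,1],0],[53,[0,0,0],0]]'
python3 - <<'E'
from h import *
a=r.camera("side")[165:225,245:315]
cv2.imwrite("pics/look3.png",cv2.resize(a,None,fx=9,fy=9,interpolation=2)[...,::-1])
E
```

```text
time: 7.85
eef_pos: [0.5012, -0.1791, 0.0561]
tcp_rot: [1.906, 2.497, 0.001]
force: [-1.6, 1.2, 12.5]
gripper_width: 0.0533
grasp_force: 6.2
time: 8.1
eef_pos: [0.5012, -0.1792, 0.0558]
tcp_rot: [-1.906, -2.497, -0.001]
force: [-3.3, 0.8, 18.5]
gripper_width: 0.0528
grasp_force: 9.8
```

View pics/look3.png

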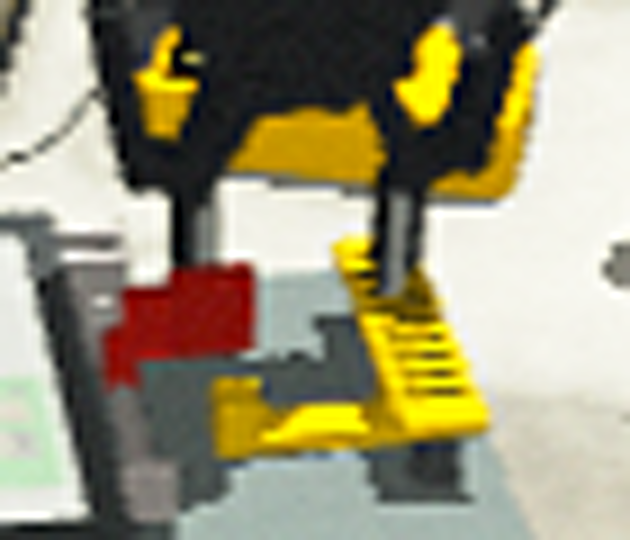

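The catch is on its stop at 18 N. In the picture the near finger stands on the plate at (395,290) and the far finger is behind the lug at (195,260). Now I'll push across in tool +x.

```bash
python3 -m crank '[[53,[3,0,0],0],[53,[3,0,0],0],[53,[3,0,0],0],[53,[3,0,0],0],[53,[0,0,0],0]]'; python3 -m crank '[[53,[3,0,0],0],[53,[3,0,0],0],[53,[3,0,0],0],[53,[3,0,0],0],[53,[0,0,0],0]]'; python3 go.py
```

```text
time: 8.78
eef_pos: [0.5011, -0.1738, 0.0563]
tcp_rot: [1.901, 2.485, -0.004]
force: [0.6, -8.2, 13.9]
gripper_width: 0.0528
grasp_force: 6.8
time: 9.4
eef_pos: [0.4992, -0.1631, 0.0564]
tcp_rot: [1.9, 2.482, -0.003]
force: [0.4, -9.9, 12.3]
gripper_width: 0.0532
grasp_force: 6.9
t 9.4 eef [ 0.4992 -0.1631  0.0564] tips 0.022 w 0.053169622172357635 F [ 0.4132 -9.9057 12.2805]
fixture-frame tcp mm [-40.2963 -30.4912] tip z 34.42021876917213 tool y angle 15.131492442781418 want 15.32857855005977 tilt [ 0.0117 -0.0115 -0.9999]
```

```bash
python3 -m crank '[[53,[3,0,0.5],0],[53,[3,0,0],0],[53,[3,0,0],0],[53,[3,0,0],0],[53,[0,0,0],0]]'; python3 -m crank '[[53,[3,0,0],0],[53,[3,0,0],0],[53,[3,0,0],0],[53,[3,0,0],0],[53,[0,0,0],0]]'; python3 go.py
```

```text
time: 10.02
eef_pos: [0.497, -0.1528, 0.0564]
tcp_rot: [1.899, 2.478, -0.003]
force: [2.1, -11.6, 16.5]
gripper_width: 0.0533
grasp_force: 8.5
time: 10.65
eef_pos: [0.4942, -0.1412, 0.0564]
tcp_rot: [1.899, 2.478, -0.002]
force: [1.8, -12.2, 16.1]
gripper_width: 0.0527
grasp_force: 8.5
t 10.65 eef [ 0.4942 -0.1412  0.0564] tips 0.022 w 0.05271603360154652 F [  1.7993 -12.205   16.1273]
fixture-frame tcp mm [-39.3751  -8.0356] tip z 34.36588179338817 tool y angle 15.084851573991335 want 15.32857855005977 tilt [ 0.0148 -0.0133 -0.9998]
```

```bash
python3 -m crank '[[53,[3,0,0],0],[53,[3,0,0],0],[53,[2,0,0],0],[53,[0,0,0],0]]';  python3 -m crank '[[53,[2,0,0],0],[53,[2,0,0],0],[53,[0,0,0],0]]'; python3 go.py
```

```text
time: 11.15
eef_pos: [0.4923, -0.1339, 0.0564]
tcp_rot: [1.9, 2.476, -0.002]
force: [2.9, -11.6, 15.2]
gripper_width: 0.0531
grasp_force: 9.6
time: 11.52
eef_pos: [0.4922, -0.1335, 0.0565]
tcp_rot: [1.902, 2.468, -0.005]
force: [2.9, -19.3, 12.8]
gripper_width: 0.0531
grasp_force: 12.3
t 11.525 eef [ 0.4922 -0.1335  0.0565] tips 0.022 w 0.053052159514330746 F [  2.8504 -19.3428  12.7586]
fixture-frame tcp mm [-39.2836  -0.0231] tip z 34.45929677482151 tool y angle 14.763215224138966 want 15.32857855005977 tilt [ 0.0186 -0.0187 -0.9997]
```

Run:
```python
from h import *
a=r.camera("side")[165:225,245:315]
cv2.imwrite("pics/look4.png",cv2.resize(a,None,fx=9,fy=9,interpolation=2)[...,::-1])
```

```text
(no output)
```

View pics/look4.png

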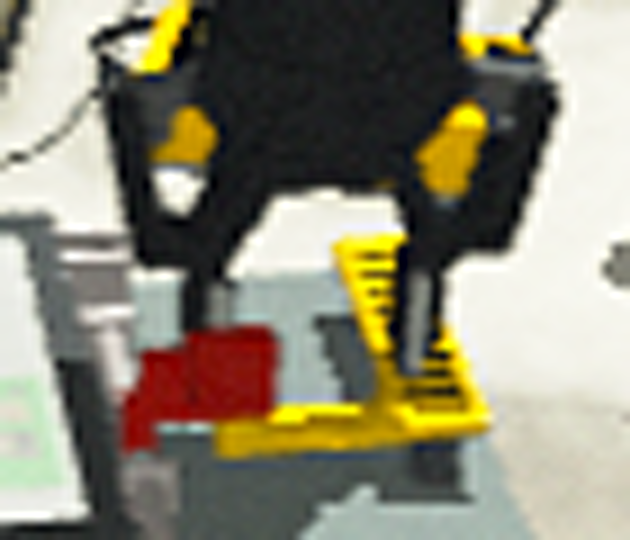

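The lug, now at (232,375), sits right across past the tooth, its arm against the guide, and the catch is still down. I'll ease off sideways a little, then lift straight up.

```bash
python3 -m crank '[[53,[-4,0,0],0],[53,[-4,0,0],0],[53,[0,0,0],0]]'; python3 go.py; python3 -m crank '[[53,[0,0,-3],0],[53,[0,0,-4],0],[53,[0,0,-6],0],[53,[0,0,-10],0],[53,[0,0,-20],0],[53,[0,0,-40],0],[53,[0,0,-50],0],[53,[0,0,-50],0],[53,[0,0,0],0]]'
python3 -m crank '[[53,[-50,0,0],0],[53,[-50,0,0],0],[53,[-50,0,0],0],[53,[-50,0,0],0],[53,[0,0,0],0],[53,[0,0,0],0]]'
python3 - <<'E'
from h import *
ims=[]
p=np.load("pose.npy")
a=r.camera("side")[165:225,245:315];b=r.camera("top")[180:250,215:295]
a=cv2.resize(a,None,fx=5,fy=5,interpolation=2);b=cv2.resize(b,None,fx=5,fy=5,interpolation=2)
a=cv2.copyMakeBorder(a,0,b.shape[0]-a.shape[0],0,0,0)
cv2.imwrite("pics/end.png",np.hstack([a,b])[...,::-1])
c,s=np.cos(p[2]),np.sin(p[2])
for n,z,y0 in(("bolt_lug",.062,0),("catch_tooth",.042,0),("catch_pad",.05,0)):
  for cam in("side","top"):
    for d in r.tip_of(cam,n)[:1]:
      q=atz(cam,d["xy"],z)[:2]-p[:2]; print(n,cam,d["conf"],d["xy"],np.round([(c*q[0]+s*q[1])*1e3,(-s*q[0]+c*q[1])*1e3],1))
E
```

```text
time: 11.95
eef_pos: [0.4923, -0.1339, 0.0562]
tcp_rot: [1.903, 2.483, 0.002]
force: [2.0, -6.1, 19.5]
gripper_width: 0.053
grasp_force: 11.5
t 11.95 eef [ 0.4923 -0.1339  0.0562] tips 0.022 w 0.05304693743148592 F [ 1.9745 -6.062  19.4892]
fixture-frame tcp mm [-39.3068  -0.4689] tip z 34.23342833109959 tool y angle 15.078808237567534 want 15.32857855005977 tilt [ 0.0113 -0.0073 -0.9999]
time: 13.08
eef_pos: [0.4899, -0.1295, 0.2399]
tcp_rot: [1.901, 2.492, 0.006]
force: [0.5, 0.6, 0.5]
gripper_width: 0.0529
grasp_force: 0.0
time: 13.82
eef_pos: [0.5395, -0.3208, 0.235]
tcp_rot: [-1.904, -2.495, -0.0]
force: [0.1, 0.4, -0.3]
gripper_width: 0.0529
grasp_force: 0.0
bolt_lug side 0.6 [270.2, 204.2] [-12.5  27. ]
bolt_lug top 0.76 [248.3, 218.5] [-19.2  18.7]
catch_tooth side 0.62 [268.2, 205.7] [-11.4   3.7]
catch_tooth top 0.7 [248.8, 265.5] [-137.7   47.9]
catch_pad side 0.7 [292.4, 196.5] [-84.9 -23.6]
catch_pad top 0.82 [265.4, 235.0] [-71.9 -14.4]
```

View pics/end.png

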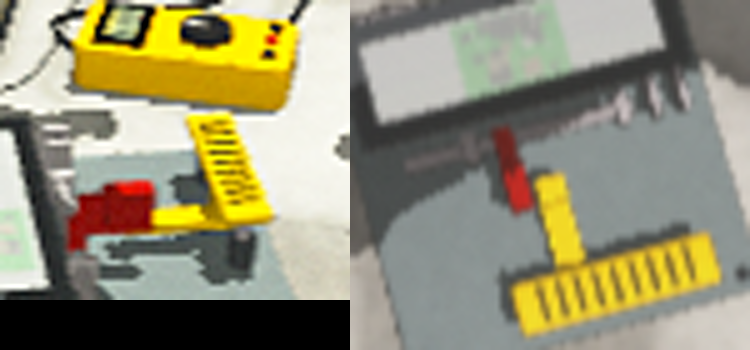

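The lug is drawn to the far side (fixture y about +18.7 mm against the nominal 18). The plate is back at its starting pixels, so the catch is up behind the lug, and the hand is clear of everything.

```bash
python3 -c "
from station import r
print(r.sign_off())"
```

```text
the job is handed in; nothing more can be done
None
```

The bolt is drawn fully across, the catch has sprung back up behind the lug, the hand is clear of the bench, and I handed the job in at about 14 s.

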